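# Set a camshaft on V-rests for a run-out check

## Task

Set the camshaft up on the green run-out bench: first slide the movable V-rest along its bed by its black grip until the two rests stand as far apart as the camshaft's two polished end journals, then lay the camshaft gently down across the rests, so that each V carries one end journal over the rest's whole thickness (either way round will do). Do not drop it in, and leave the bearing, the spanner and the roll of tape where they are.

Things in the scene. Friction and masses are not known exactly. Their poses are not given: they have to be found in the camera images.
- camshaft: loose steel camshaft, 204 mm long, 0.55 kg; y = its axis of rotation, origin on the axis midway between the end journals. Along y: bright centre journal, diameter 24, -20 to +20 (grip it here); on either side two lobes between 25 and 54 (round part diameter 28, noses reach 24 from the axis). Starts lying on its lobes' flat flanks, axis level, 14 mm above the table
- journal_a (a point): middle, on the axis, of the polished end journal at the sprocket-flange end (camshaft y = +75 mm); journal diameter 22, 30 mm long (y = 60 to 90) between collars of diameter 26; beyond it the flange, diameter 26, to 98, and a spigot to 104
- journal_b (a point): middle, on the axis, of the other polished end journal (y = -75 mm, so 150 mm from journal_a), also diameter 22, 30 mm long between collars of diameter 26; a stub beyond it ends at y = -100
- bench: fixed run-out bench: green bed 90 mm wide (x), 350 long (y = -185 to +165), origin on the table at its middle, z up; bed top 17 mm, guide bar to 22.5. Fixed V-rest at y = -75; dial gauge 141 mm high on a column parked at y = -155. Scale on the bed's front edge: a line each 10 mm, long lines 50 apart; the middle long line is 150 mm from the fixed rest
- fixed_seat (a point): where the axis of a 22 mm journal lies when seated in the fixed V, at the middle of the rest's thickness, 75 mm above the table; axes as the bench's. The rest is a steel Y, 12 mm thick along y, with a 90 degree V open upward: V bottom at 59 mm, arm tips at 82 mm height, reaching 28 mm to either side in x
- sliding_rest (a joint): position of the sliding V-rest along the bed, 0 to 0.100 m, grows toward the bench's +y (away from the fixed rest); the distance between the two V-rests is 0.090 m plus this value. Slides with about 3 N and stays where it is left
- sliding_seat (a point): the same point as fixed_seat, for the sliding V-rest
- slide_grip (a point): point on the axis of the sliding rest's black upright round grip, 16 mm in diameter, 56 mm above the table, 55 mm in front of the V (bench -x); the grip runs from 41 to 70 mm above the table, the green lug under it is at 35 mm
- bearing: ball bearing, ring of 47 mm diameter, 14 mm high, loose on the table in front; origin at the centre of its underside; bystander
- spanner: slim combination spanner, 143 x 28 x 5 mm, loose on the table; origin at the centre of its underside; bystander
- tape_roll: roll of black tape, 55 mm diameter, 19 mm high, lying flat and loose on the table; origin at the centre of its underside; bystander

How it is judged (in metres and radians):
On the way, in this order (a step that is already met when the one before it is completed fails the run):
1. the sliding rest is set 150 mm (within 10 mm) from the fixed rest (value of joint sliding_rest between 0.05 and 0.07 m and velocity of joint sliding_rest between -0.01 and 0.01 m/s), for 0.2 s.
2. the camshaft is on the rests, an end journal in each V (((distance between journal_a and fixed_seat below 0.009 m and distance between journal_b and sliding_seat below 0.009 m) or (distance between journal_b and fixed_seat below 0.009 m and distance between journal_a and sliding_seat below 0.009 m))), for 0.2 s.
At the end, for the whole second after the job is handed in: The camshaft lies at rest in both V's, the middle of each end journal within 9 mm of its rest's seat point (either way round), and the rests stand 150 mm apart within 10 mm (((distance between journal_a and fixed_seat below 0.009 m and distance between journal_b and sliding_seat below 0.009 m) or (distance between journal_b and fixed_seat below 0.009 m and distance between journal_a and sliding_seat below 0.009 m)) and value of joint sliding_rest between 0.05 and 0.07 m and linear speed of camshaft below 0.02 m/s and contact force between camshaft and bench above 1 N); the robot touches nothing.
It fails at once if the camshaft hits or presses the bench with more than 80 N (contact force between camshaft and bench above 80 N).
It fails at once if the camshaft is dropped: it falls faster than 0.45 m/s (over about 1 cm) while the fingers do not hold it (linear speed of camshaft above 0.45 m/s and contact force between the fingers and camshaft below 0.5 N).
It fails at once if the bearing is moved more than 25 mm (distance of bearing from where it was at the start of the episode above 0.025 m).
It fails at once if the spanner is moved more than 25 mm (distance of spanner from where it was at the start of the episode above 0.025 m).
It fails at once if the roll of tape is moved more than 25 mm (distance of tape_roll from where it was at the start of the episode above 0.025 m).
It also fails if it takes over 58 s, if anything falls off the work surface, if the arm or the gripper's body presses on something with over 40 N, if the wrist force passes 120 N, or if a joint passes its speed limit or range.

## Robot

A 6-joint arm with a two-finger parallel gripper is mounted at the origin on a cart in front of the work surface, level with it; the furniture and walls round the work are solid. World frame = base frame: x ahead of the robot, y to its left, z up, the work surface at z = 0. Lengths are in mm, angles in rad, forces in N, time in s.
With the tool pointing down it reaches from about 250 to 775 mm from the base axis. Payload 4 kg.
Tool frame: the origin (TCP) lies midway between the tips of the shut fingers; the grasp point (between the pads) lies 19 mm behind it; z points along the fingers, y is the line along which they close (so a half turn about z gives the same grasp; the last joint's range is limited). The gripper opens to 85 mm and grips with 20 to 120 N. Pads are 22 mm wide; open, the fingers measure 114 mm over their backs; the gripper's body (76 mm by 85 mm) begins 54 mm behind the grasp point. The pads swing forward as they close: fully open they stand 13 mm farther back than shut.
Start: joints at [-1.308, 0.087, 1.371, -0, 1.684, -0.103], TCP at [196.731, -513.629, 231.341] pointing down, gripper open.
Joint ranges: [-3.1, 3.1], [-0.76, 2.03], [0.27, 2.55], [-1.08, 4.22], [0.17, 2.65], [-2.57, 2.57]. Speed limits (rad/s): [2.79, 2.79, 3.14, 3.14, 3.14, 3.14].

## Interface

Orientations are given as a unit quaternion [w, x, y, z].
In Python, from plant import arm gives the robot as it stands.
- The arm moves only by the shell command python3 -m handwheel 'ROWS' [FORCE]. ROWS is JSON, one flat list of numbers, 7 for each row, row after row: the shift along the tool's x, y, z scaled (see below), then the turn, a rotation vector about the tool's x, y, z scaled (see below), then the closure, from -1 (fully open) to 1 (shut). In form: [tx, ty, tz, rx, ry, rz, hand, tx, ty, tz, rx, ry, rz, hand, ...]. A call has 1 to 8 rows; each row shifts and turns the commanded pose from where the row before left it, along the tool's axes as they then stand; what a row does not reach is not made up. The controller multiplies each number of a shift by 400 mm and each number of a turn by pi rad. A row lasts 1/8 s, in which the tool goes at most 62.5 mm and 10.7 degrees, less where a joint would pass 70% of its speed; a pose out of reach is approached as far as the arm can. A call with a number of a shift or a turn outside -1 to 1 is refused whole. A call with a gripper value outside its range is refused whole. The fingers move at their own pace and stop on an object; FORCE is the grip in N (left out, the last holds). Time passes only in rows, so rows that do not move let the fingers close. It gives the time, the measured TCP pose, the force, the opening and the grip force at its end, in the units of the state.
- arm.state(): the state, without advancing time (a new reading comes with each control period).
- arm.get_image(name): name is "scene" or "side" or "wrist"; returns a dict with "image" (420x560x3 uint8, red, green, blue), "K" (3x3 intrinsics, pixels), "pose" (4x4, takes a point from camera to world coordinates); the wrist camera has in their place "mount" (4x4, takes a point from camera to tool coordinates, whose origin is the TCP and whose axes are the flange's). Camera axes: x right, y down, z forward; pixel columns grow to the right and rows downward; lengths in mm; the calibration is good to about 2 mm. A picture is of the moment at which its call begins: read the wrist's pose just before it. There is no depth.
- arm.finish_job(): hands the job in; it is judged then, once.
The state is a dict: "time": time; "joint_pos": joint angles; "joint_vel": joint speeds; "tau": joint torques, N m; "eef_pos": TCP position; "eef_rot": TCP orientation; "force": force on the tool from outside, world axes, zero at the start; "ft_torque": the same for the moment, N m; "width": finger opening in mm; "grasp_force": force on a finger pad.
Only numpy, scipy, OpenCV 4.12 (cv2) and the standard library are available. Lean on these libraries where they do the work, as an engineer would, in place of code of your own. Each camera call takes 0.05 s, during which the arm holds its last target. There are 200 camera calls.

## Working session

There is one attempt and no reset: what is moved stays moved. The work goes in short steps, Python scripts to look and compute and a shell command to move; the robot and the scene stay as the last step left them, time stands still between calls to the robot, and variables do not carry over. Pictures are saved under pics/ and viewed, at most 11 in all, crops included, and the job is handed in when it is done.

```bash
mkdir -p pics; ls; python3 - <<'E'
from plant import arm
import cv2,numpy as np,pickle
print(arm.state())
d={}
for n in ["scene","side"]:
    r=arm.get_image(n); d[n]=r
    cv2.imwrite(f"pics/{n}0.png",cv2.resize(r["image"][:,:,::-1],(784,588),interpolation=cv2.INTER_CUBIC))
    print(n,r["K"],r["pose"])
pickle.dump(d,open("d0.pkl","wb"))
E
```

```text
pics
{'time': 0.0, 'joint_pos': array([-1.30809571e+00,  8.79777465e-02,  1.37227837e+00, -3.17899341e-06,
        1.68361152e+00, -1.03084654e-01]), 'joint_vel': array([-4.12203470e-05, -1.00228229e-03, -4.26583956e-04, -1.33867947e-03,
       -4.70824921e-04,  7.65926914e-04]), 'tau': array([-2.54237464e-03, -3.51866019e+01, -3.13279581e+01, -2.91563001e-04,
        1.08689247e-02,  3.39221413e-05]), 'eef_pos': array([ 196.59577051, -513.12064843,  230.11447202]), 'eef_rot': array([-1.13374259e-03,  9.83321106e-01,  1.81874429e-01, -9.22589385e-05]), 'force': array([0.22268179, 0.31131801, 0.07990786]), 'ft_torque': array([-0.01363858, -0.01254376,  0.02018909]), 'grasp_force': 0.0, 'width': 85.43475512894317}
scene [[443.81170577   0.         281.15202932]
 [  0.         443.81170577 208.39288069]
 [  0.           0.           1.        ]] [[-5.10301259e-01 -4.50586856e-01  7.32505365e-01 -2.79269366e+02]
 [-8.59816855e-01  2.84682571e-01 -4.23875937e-01  5.65501562e+02]
 [-1.75385847e-02 -8.46124884e-01 -5.32696048e-01  6.56097009e+02]
 [ 0.00000000e+00  0.00000000e+00  0.00000000e+00  1.00000000e+00]]
side [[427.64381516   0.         272.69563514]
 [  0.         427.64381516 217.42857708]
 [  0.           0.           1.        ]] [[ 9.99690385e-01  1.25500160e-02  2.14856207e-02  4.89417450e+02]
 [-1.43516153e-02 -4.14562195e-01  9.09907807e-01 -8.49933128e+02]
 [ 2.03264836e-02 -9.09934439e-01 -4.14253727e-01  5.12807556e+02]
 [ 0.00000000e+00  0.00000000e+00  0.00000000e+00  1.00000000e+00]]
```

View pics/scene0.png

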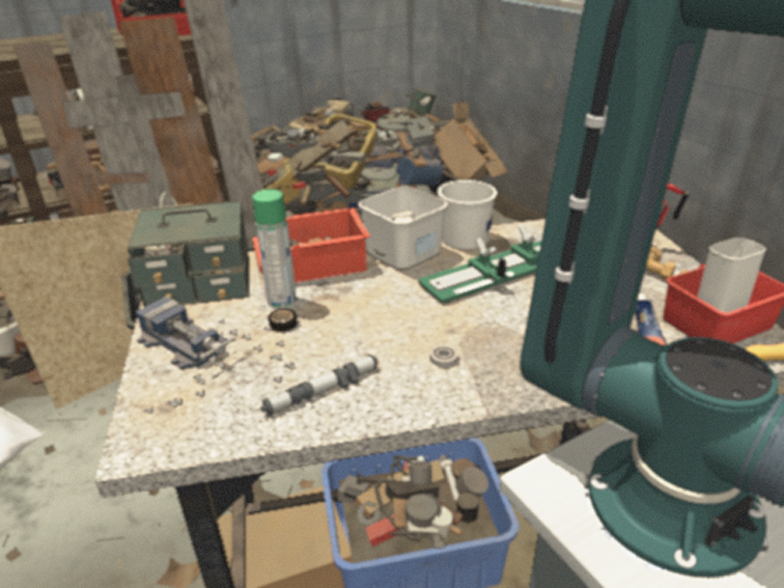

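View pics/side0.png

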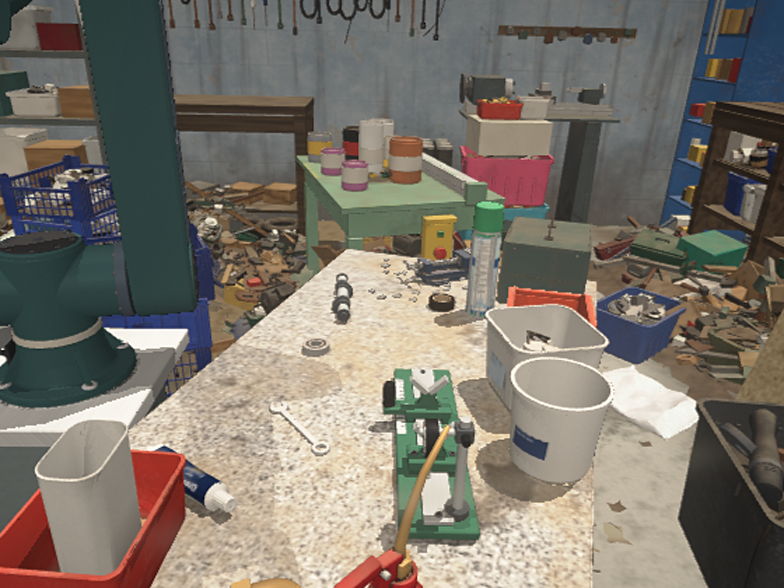

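The scene view shows the camshaft at (266,407)-(376,360), bearing (444,356) and tape (282,318). The side view shows the bench from about (397,370) to (478,538), the black grip near (388,393), the gauge column at (462,480), and the spanner (272,405)-(322,450).

```bash
cat > h.py <<'E'
import numpy as np,pickle,cv2
from scipy.spatial.transform import Rotation as R
def ray(r,u,v,z,P=None):
    P=r["pose"] if P is None else P
    d=P[:3,:3]@np.linalg.solve(r["K"],[u,v,1]); o=P[:3,3]
    return o+d*(z-o[2])/d[2]
def proj(r,p,P=None):
    P=r["pose"] if P is None else P
    c=r["K"]@(P[:3,:3].T@(np.asarray(p)-P[:3,3])); return c[:2]/c[2]
def quat(q): return R.from_quat([q[1],q[2],q[3],q[0]])
def wpose(s,r):
    T=np.eye(4); T[:3,:3]=quat(s["eef_rot"]).as_matrix(); T[:3,3]=s["eef_pos"]; return T@r["mount"]
E
python3 - <<'E'
from h import *
d=pickle.load(open("d0.pkl","rb")); np.set_printoptions(precision=1,suppress=True)
for n,L in {"scene":[("camA",266,407,14),("camB",376,360,14),("mid",322,383,14),("bear",444,354,14),("tape",282,318,19)],
 "side":[("camnear",343,316,14),("camfar",343,276,14),("bear",316,345,14),("tape",441,300,19),("benchNL",397,535,0),("benchNR",478,538,0),("farL",397,370,17),("farR",450,370,17),("grip",388,382,70),("gripbot",390,405,41),("sp1",275,407,0),("sp2",320,450,0),("Vslide",430,383,70),("gaugebase",458,515,17)]}.items():
    for k,u,v,z in L: print(n,k,ray(d[n],u/1.4,v/1.4,z))
c=d["side"]["image"][240:400,240:360,::-1]
cv2.imwrite("pics/sidecrop.png",cv2.resize(c,(450,600),interpolation=cv2.INTER_CUBIC))
E
```

```text
scene camA [426.2 383.5  14. ]
scene camB [437.1 187.3  14. ]
scene mid [431.7 288.1  14. ]
scene bear [390.9  83.   14. ]
scene tape [628.1 275.4  19. ]
side camnear [439.9 189.6  14. ]
side camfar [430.7 396.4  14. ]
side bear [398.2  71.5  14. ]
side tape [635.9 260.   19. ]
side benchNL [ 524.1 -346.8    0. ]
side benchNR [ 614.6 -350.6    0. ]
side farL [536.  -15.5  17. ]
side farR [622.  -13.8  17. ]
side grip [ 517.3 -137.4   70. ]
side gripbot [ 520.5 -150.8   41. ]
side sp1 [351.2 -98.    0. ]
side sp2 [ 426.2 -198.1    0. ]
side Vslide [ 575.7 -138.9   70. ]
side gaugebase [ 593.2 -333.5   17. ]
```

View pics/sidecrop.png

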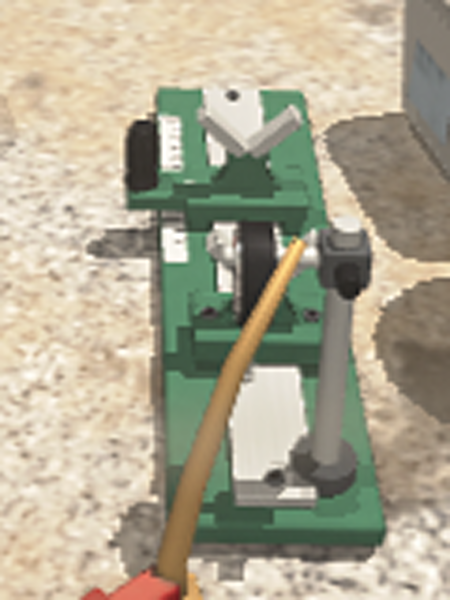

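```bash
cat > go.py <<'E'
import sys,json
from h import *
from plant import arm
# usage: go.py x y z a_deg [n]   -> rows (tool units), tool pointing down with tool x at angle a
def plan(x,y,z,a,n=None,cur=None):
    s=arm.state(); p0=np.array(s["eef_pos"]); q0=quat(s["eef_rot"])
    a=np.radians(a); c,sn=np.cos(a),np.sin(a)
    q1=R.from_matrix(np.array([[c,sn,0],[sn,-c,0],[0,0,-1]]))
    p1=np.array([x,y,z]); rv=(q0.inv()*q1).as_rotvec()
    n=n or int(np.ceil(max(np.linalg.norm(p1-p0)/55,np.degrees(np.linalg.norm(rv))/9.5,1)))
    print("n",n,"from",p0.round(1),"dist",np.linalg.norm(p1-p0).round(1))
    for i in range(n):
        q=q0*R.from_rotvec(rv*i/n)
        print(*[f"{v:.3f}" for v in np.r_[q.inv().apply((p1-p0)/n)/400, rv/n/np.pi]])
v=[float(t) for t in sys.argv[1:]]
plan(*v[:4],int(v[4]) if len(v)>4 else None)
E
python3 go.py 460 -190 330 -2; python3 -c "
from plant import arm;print(arm.get_image('wrist')['mount'])"
```

```text
n 8 from [ 196.6 -513.2  230.2] dist 428.7
0.113 -0.065 -0.031 -0.000 0.000 0.016
0.110 -0.070 -0.031 -0.000 0.000 0.016
0.106 -0.076 -0.031 -0.000 0.000 0.016
0.102 -0.081 -0.031 -0.000 0.000 0.016
0.098 -0.086 -0.031 -0.000 0.000 0.016
0.093 -0.091 -0.031 -0.000 0.000 0.016
0.089 -0.095 -0.031 -0.000 0.000 0.016
0.084 -0.100 -0.031 -0.000 0.000 0.016
[[ 1.70490186e-04 -9.66204321e-01 -2.57777386e-01  6.53041357e+01]
 [ 9.99999719e-01 -2.33741995e-05  7.48996620e-04  9.30909164e-01]
 [-7.29709111e-04 -2.57777442e-01  9.66204046e-01 -1.43525522e+02]
 [ 0.00000000e+00  0.00000000e+00  0.00000000e+00  1.00000000e+00]]
```

```bash
python3 go.py 590 -190 320 -2 10
```

```text
n 10 from [ 196.6 -513.2  230.4] dist 517.0
0.121 -0.040 -0.022 -0.000 0.000 0.013
0.119 -0.045 -0.022 -0.000 0.000 0.013
0.117 -0.050 -0.022 -0.000 0.000 0.013
0.115 -0.055 -0.022 -0.000 0.000 0.013
0.113 -0.059 -0.022 -0.000 0.000 0.013
0.110 -0.064 -0.022 -0.000 0.000 0.013
0.108 -0.068 -0.022 -0.000 0.000 0.013
0.105 -0.072 -0.022 -0.000 0.000 0.013
0.102 -0.076 -0.022 -0.000 0.000 0.013
0.099 -0.080 -0.022 -0.000 0.000 0.013
```

```bash
python3 -m handwheel '[0.12,-0.04,-0.03,0,0,0.013,-1, 0.12,-0.045,-0.03,0,0,0.013,-1, 0.117,-0.05,-0.03,0,0,0.013,-1, 0.115,-0.055,-0.03,0,0,0.013,-1, 0.113,-0.06,-0.02,0,0,0.013,-1, 0.11,-0.064,-0.02,0,0,0.013,-1, 0.108,-0.068,-0.02,0,0,0.013,-1, 0.105,-0.072,-0.02,0,0,0.013,-1]' 40
python3 -m handwheel '[0.1,-0.076,-0.02,0,0,0.013,-1, 0.1,-0.08,-0.02,0,0,0.013,-1, 0,0,0,0,0,0,-1, 0,0,0,0,0,0,-1]'
python3 - <<'E'
from h import *
from plant import arm
s=arm.state(); r=arm.get_image("wrist"); pickle.dump((s,r),open("w1.pkl","wb"))
print(s["eef_pos"],s["time"])
cv2.imwrite("pics/w1.png",cv2.resize(r["image"][:,:,::-1],(784,588),interpolation=cv2.INTER_CUBIC))
E
```

```text
time: 1.15
eef_pos: [513.2, -253.9, 311.2]
eef_rot: [-0.0, 1.0, 0.019, -0.0]
force: [0.4, 0.0, -1.5]
width: 85.5
grasp_force: 0.0
time: 1.65
eef_pos: [590.8, -191.4, 326.6]
eef_rot: [0.0, 1.0, -0.021, -0.001]
force: [0.2, -0.5, -0.2]
width: 85.2
grasp_force: 0.0
[ 590.75549275 -191.39355202  326.61621237] 1.65
```

View pics/w1.png

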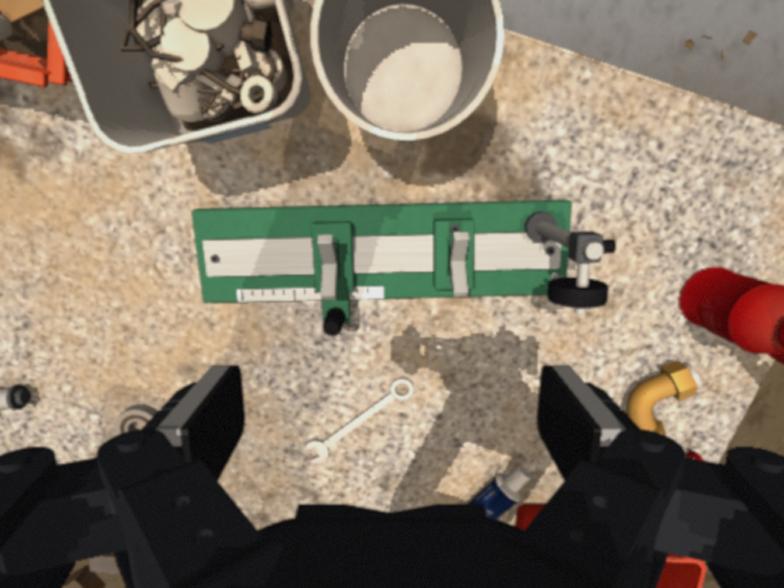

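Clear top view: bed corners (193,210), (571,201), (203,302), (569,297); fixed rest (460,262), sliding rest (328,265), grip top (336,317).

```bash
python3 - <<'E'
from h import *
np.set_printoptions(precision=1,suppress=True)
s,r=pickle.load(open("w1.pkl","rb")); P=wpose(s,r)
f=lambda u,v,z: ray(r,u/1.4,v/1.4,z,P)
for k,u,v,z in [("UL",193,210,17),("UR",571,201,17),("LL",203,302,17),("LR",569,297,17),("f+",459,230,82),("f-",461,291,82),("s+",326,237,82),("s-",329,293,82),("grip",335,313,70),("barL",204,259,22),("barR",562,252,22),("sp1",316,450,5),("sp2",402,388,5)]: print(k,f(u,v,z))
g=r["image"][125:225,120:430,::-1]
cv2.imwrite("pics/w1c.png",cv2.resize(g,(800,258),interpolation=cv2.INTER_CUBIC))
E
```

```text
UL [620.2 -12.9  17. ]
UR [ 613.8 -358.4   17. ]
LL [532.5  -9.6  17. ]
LR [ 522.6 -361.3   17. ]
f+ [ 600.9 -247.4   82. ]
f- [ 550.7 -248.8   82. ]
s+ [ 599.8 -141.6   82. ]
s- [ 553.6 -140.6   82. ]
grip [ 532.5 -142.7   70. ]
barL [575.2 -18.5  22. ]
barR [ 567.8 -350.7   22. ]
sp1 [ 359.2 -102.8    5. ]
sp2 [ 428.1 -197.8    5. ]
```

View pics/w1c.png

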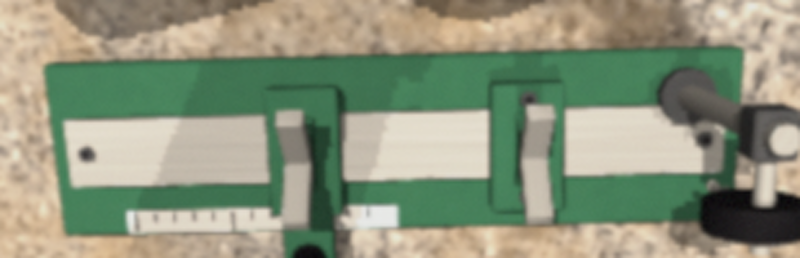

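```bash
python3 - <<'E'
from h import *
np.set_printoptions(precision=1,suppress=True)
s,r=pickle.load(open("w1.pkl","rb")); P=wpose(s,r)
c=lambda x,y,z: print(ray(r,120+x/2.58,125+y/2.58,z,P))
for x in (137,233): c(x,222,17)
for x in (268,343): c(x,150,27)
for x in (490,563): c(x,150,27)
print(ray(r,333/1.4,323/1.4,70,P), ray(r,336/1.4,310/1.4,41,P))
print("pred grip px", (1.4*proj(r,[517,-141,70],P)),1.4*proj(r,[517,-141,41],P))
im=r["image"][215:245,225:255].astype(int).sum(2)
ys,xs=np.where(im<110); print(len(ys),(xs.min()+225)*1.4,(xs.max()+225)*1.4,(ys.min()+215)*1.4,(ys.max()+215)*1.4)
E
python3 go.py 517 -142 110 -1.3
```

```text
[537.4 -48.2  17. ]
[535.3 -98.1  17. ]
[ 574.3 -121.2   27. ]
[ 572.8 -158.5   27. ]
[ 569.7 -231.7   27. ]
[ 568.1 -268.    27. ]
[ 523.6 -140.3   70. ] [ 526.3 -140.    41. ]
pred grip px [334.3 330.2] [337.8 319.7]
203 324.79999999999995 344.4 308.0 331.79999999999995
n 5 from [ 590.4 -191.9  326.9] dist 234.3
-0.038 -0.023 0.108 0.000 0.000 -0.001
-0.038 -0.023 0.108 0.000 0.000 -0.001
-0.037 -0.024 0.108 0.000 0.000 -0.001
-0.037 -0.024 0.108 0.000 0.000 -0.001
-0.037 -0.024 0.108 0.000 0.000 -0.001
```

```bash
python3 -m handwheel '[-0.035,-0.025,0.108,0,0,0,-1, -0.035,-0.025,0.108,0,0,0,-1, -0.035,-0.025,0.108,0,0,0,-1, -0.035,-0.025,0.108,0,0,0,-1, -0.035,-0.025,0.108,0,0,0,-1, 0,0,0,0,0,0,-1, 0,0,0,0,0,0,-1]' 20
python3 - <<'E'
from h import *
from plant import arm
s=arm.state(); r=arm.get_image("wrist"); pickle.dump((s,r),open("w2.pkl","wb"))
P=wpose(s,r)
g=r["image"][:,:,::-1].copy()
for z in (70,41): print(proj(r,[520,-141.5,z],P)*1.4)
cv2.imwrite("pics/w2.png",cv2.resize(g,(784,588),interpolation=cv2.INTER_CUBIC))
E
python3 go.py 520 -141.5 42 -1.3 2
```

```text
time: 2.58
eef_pos: [524.6, -139.9, 113.8]
eef_rot: [0.001, 1.0, -0.022, 0.002]
force: [-0.7, -0.2, 0.0]
width: 85.4
grasp_force: 0.0
[392.32841274 340.25401468]
[391.94453883 318.39810482]
n 2 from [ 525.4 -140.1  114.8] dist 73.0
-0.007 0.002 0.091 0.000 -0.001 -0.003
-0.007 0.002 0.091 0.000 -0.001 -0.003
```

View pics/w2.png

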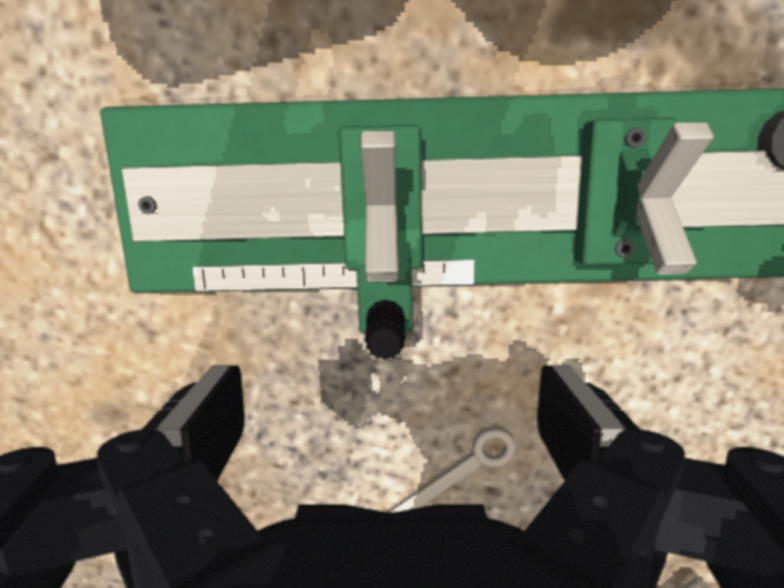

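The grip's top is at (385,341), versus (392,340) predicted, so the grip is at about (520,-139.5). Descending and closing on it.

```bash
python3 -m handwheel '[-0.007,0,0.06,0,0,0,-1, -0.007,0,0.06,0,0,0,-1, 0,0,0.06,0,0,0,-1, 0,0,0,0,0,0,-1, 0,0,0,0,0,0,0.5, 0,0,0,0,0,0,1, 0,0,0,0,0,0,1, 0,0,0,0,0,0,1]' 20
python3 -m handwheel '[0,0,0,0,0,0,1, 0,0,0,0,0,0,1]'
```

```text
time: 3.62
eef_pos: [518.0, -138.1, 40.0]
eef_rot: [-0.0, 1.0, -0.021, 0.001]
force: [-0.6, 1.0, 1.1]
width: 15.5
grasp_force: 20.7
time: 3.88
eef_pos: [518.0, -138.1, 40.0]
eef_rot: [0.0, 1.0, -0.021, 0.001]
force: [-0.3, 0.8, 3.7]
width: 15.3
grasp_force: 21.1
```

```bash
python3 - <<'E'
from h import *
np.set_printoptions(precision=1,suppress=True)
s,r=pickle.load(open("w2.pkl","rb")); P=wpose(s,r)
f=lambda k,u,v,z: print(k,ray(r,u/1.4,v/1.4,z,P))
f("slide V -y/+y",395,206,59);f("",364,206,59);f("tips",362,134,82);f("",395,134,82)
f("tips-",367,277,82);f("",398,277,82)
f("fixed V +y",641,198,59);f("-y",668,196,59); f("tip+",679,126,82);f("",712,126,82);f("tip-",662,272,82);f("",694,267,82)
f("scale50",304,275,17);f("",204,278,17)
f("base",341,200,27);f("",422,195,27);f("fbase",585,200,27)
E
```

```text
slide V -y/+y [ 572.9 -144.9   59. ]
 [ 573.4 -132.5   59. ]
tips [ 599.6 -134.5   82. ]
 [ 599.1 -145.7   82. ]
tips- [ 549.5 -133.4   82. ]
 [ 549.  -144.7   82. ]
fixed V +y [ 571.7 -243.2   59. ]
-y [ 572.1 -253.9   59. ]
tip+ [ 597.5 -242.5   82. ]
 [ 597.  -253.7   82. ]
tip- [ 546.6 -241.6   82. ]
 [ 548.  -253.1   82. ]
scale50 [537.1 -98.1  17. ]
 [537.8 -47.7  17. ]
base [ 574.1 -120.3   27. ]
 [ 574.7 -157.8   27. ]
fbase [ 569.1 -233.3   27. ]
```

```bash
python3 -m handwheel '[-0.0005,-0.02,0,0,0,0,1, -0.0005,-0.02,0,0,0,0,1, -0.0005,-0.02,0,0,0,0,1, -0.0005,-0.02,0,0,0,0,1, 0,-0.023,0,0,0,0,1, 0,0,0,0,0,0,1, 0,0,0,0,0,0,1, 0,0,0,0,0,0,1]'
```

```text
time: 4.88
eef_pos: [518.8, -95.5, 40.0]
eef_rot: [-0.001, 1.0, -0.021, 0.0]
force: [-1.1, 1.0, 7.1]
width: 15.5
grasp_force: 21.5
```

```bash
python3 -m handwheel '[0,0,0,0,0,0,-0.2, 0,0,0,0,0,0,-1, 0,0,0,0,0,0,-1, 0,0,0,0,0,0,-1, 0,0.03,-0.12,0,0,0,-1, 0,0.06,-0.15,0,0,0,-1, 0.1,0.06,-0.12,0,0,0,-1, 0,0,0,0,0,0,-1]'
python3 - <<'E'
from h import *
from plant import arm
s=arm.state(); r=arm.get_image("wrist"); pickle.dump((s,r),open("w3.pkl","wb"))
print(s["eef_pos"])
cv2.imwrite("pics/w3.png",cv2.resize(r["image"][:,:,::-1],(784,588),interpolation=cv2.INTER_CUBIC))
E
```

```text
time: 5.88
eef_pos: [557.1, -158.6, 195.5]
eef_rot: [0.002, 1.0, -0.022, 0.005]
force: [0.8, -0.8, 0.3]
width: 85.1
grasp_force: 0.0
[ 557.14178487 -158.6204034   195.45388057]
```

View pics/w3.png

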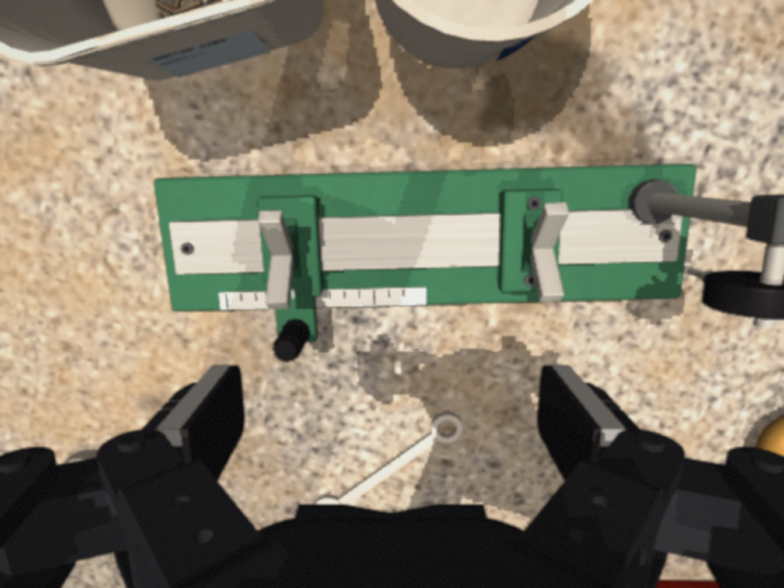

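```bash
python3 - <<'E'
from h import *
np.set_printoptions(precision=1,suppress=True)
s,r=pickle.load(open("w3.pkl","rb")); P=wpose(s,r)
f=lambda k,u,v,z: print(k,ray(r,u/1.4,v/1.4,z,P))
f("s tip+",271,214,82);f("s tip-",278,304,82);f("f tip+",556,207,82);f("f tip-",551,297,82)
f("s base",289.5,200,27);f("f base",531,192,27);f("grip",287,347,70)
E
python3 go.py 432 300 200 93
```

```text
s tip+ [600.  -99.7  82. ]
s tip- [551.3 -98.4  82. ]
f tip+ [ 597.  -248.1   82. ]
f tip- [ 548.5 -247.3   82. ]
s base [603.6 -99.   27. ]
f base [ 601.8 -250.5   27. ]
grip [521.8 -98.1  70. ]
n 11 from [ 554.8 -157.1  192.1] dist 473.4
-0.032 -0.103 -0.002 0.000 -0.000 -0.048
-0.017 -0.106 -0.002 0.000 -0.000 -0.048
-0.000 -0.108 -0.002 0.000 -0.000 -0.048
0.016 -0.106 -0.002 0.000 -0.000 -0.048
0.032 -0.103 -0.002 0.000 -0.000 -0.048
0.047 -0.097 -0.002 0.000 -0.000 -0.048
0.061 -0.089 -0.002 0.000 -0.000 -0.048
0.074 -0.078 -0.002 0.000 -0.000 -0.048
0.085 -0.066 -0.002 0.000 -0.000 -0.048
0.094 -0.053 -0.002 0.000 -0.000 -0.048
0.101 -0.038 -0.002 0.000 -0.000 -0.048
```

The rests now stand 149–151 mm apart. On to the camshaft.

```bash
python3 -m handwheel '[-0.032,-0.103,-0.002,0,0,-0.048,-1, -0.017,-0.106,-0.002,0,0,-0.048,-1, 0,-0.108,-0.002,0,0,-0.048,-1, 0.016,-0.106,-0.002,0,0,-0.048,-1, 0.032,-0.103,-0.002,0,0,-0.048,-1, 0.047,-0.097,-0.002,0,0,-0.048,-1, 0.061,-0.089,-0.002,0,0,-0.048,-1, 0.074,-0.078,-0.002,0,0,-0.048,-1]'
python3 -m handwheel '[0.085,-0.066,-0.002,0,0,-0.048,-1, 0.094,-0.053,-0.002,0,0,-0.048,-1, 0.1,-0.038,-0.002,0,0,-0.048,-1, 0,0,0,0,0,0,-1, 0,0,0,0,0,0,-1, 0,0,0,0,0,0,-1]'
python3 - <<'E'
from h import *
from plant import arm
s=arm.state(); r=arm.get_image("wrist"); pickle.dump((s,r),open("w4.pkl","wb"))
print(s["eef_pos"],s["joint_pos"])
cv2.imwrite("pics/w4.png",cv2.resize(r["image"][:,:,::-1],(784,588),interpolation=cv2.INTER_CUBIC))
E
```

```text
time: 6.92
eef_pos: [462.3, 178.1, 194.0]
eef_rot: [-0.001, 0.834, 0.552, -0.002]
force: [-0.8, 0.9, -0.8]
width: 85.4
grasp_force: 0.0
time: 7.68
eef_pos: [432.0, 300.6, 198.1]
eef_rot: [-0.0, 0.692, 0.722, -0.001]
force: [0.1, -0.5, 0.3]
width: 85.4
grasp_force: 0.0
[431.99068335 300.56717383 198.12945033] [ 5.00393128e-01  4.44391912e-02  1.48158157e+00 -4.33186298e-04
  1.61718453e+00  4.56788231e-01]
```

View pics/w4.png

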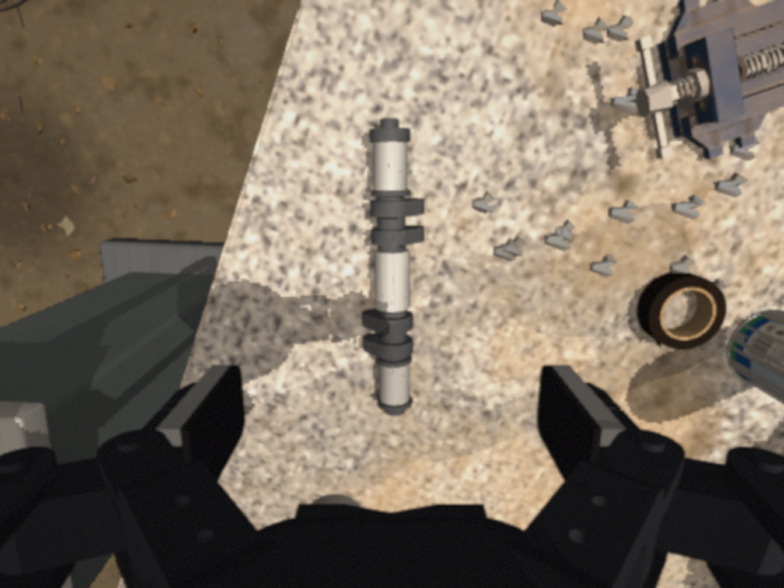

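```bash
python3 - <<'E'
from h import *
np.set_printoptions(precision=1,suppress=True)
s,r=pickle.load(open("w4.pkl","rb")); P=wpose(s,r)
f=lambda k,u,v,z: print(k,ray(r,u/1.4,v/1.4,z,P))
f("ctr+",391,251,24);f("ctr-",393,311,26)
f("a axis",390.5,165,14);f("b axis",395,382,14);f("ctr axis",392.5,281,14)
f("a+",390,140,25);f("a-",390,190,25);f("b+",395,362,25);f("b-",395,402,25)
g=np.array(r["image"]).mean(2)
for v in (108,125,191,200,210,265,278):
    row=g[v,245:320]; print(v,row.astype(int)[10:60:1].tolist())
E
```

```text
ctr+ [432.6 307.3  24. ]
ctr- [435.7 266.8  26. ]
a axis [429.9 361.8  14. ]
b axis [439.9 209.   14. ]
ctr axis [434.7 284.6  14. ]
a+ [428.9 376.8  25. ]
a- [430.2 346.6  25. ]
b+ [438.8 229.4  25. ]
b- [440.2 198.8  25. ]
108 [181, 183, 186, 186, 182, 172, 148, 125, 117, 119, 115, 101, 106, 123, 138, 154, 166, 178, 185, 195, 204, 211, 217, 219, 218, 217, 215, 213, 210, 206, 198, 188, 177, 164, 147, 132, 139, 145, 153, 167, 187, 196, 196, 195, 195, 196, 199, 199, 199, 196]
125 [207, 202, 194, 188, 195, 206, 204, 169, 136, 123, 112, 101, 105, 125, 142, 157, 169, 181, 191, 200, 207, 214, 220, 224, 225, 224, 219, 214, 208, 201, 194, 184, 172, 159, 143, 133, 147, 158, 166, 177, 189, 196, 204, 209, 210, 211, 208, 205, 203, 201]
191 [174, 181, 190, 195, 198, 196, 186, 169, 133, 106, 96, 92, 91, 104, 122, 139, 154, 169, 181, 188, 194, 203, 211, 217, 218, 216, 214, 214, 217, 214, 211, 207, 200, 190, 179, 164, 148, 143, 153, 158, 160, 164, 170, 173, 176, 180, 184, 190, 192, 195]
200 [202, 203, 201, 196, 188, 180, 174, 176, 175, 149, 130, 123, 111, 108, 123, 141, 156, 169, 182, 191, 198, 204
[... 198 characters left out ...]
21, 122, 122, 114, 126, 140, 154, 163, 179, 191, 199, 206, 212, 217, 218, 217, 215, 216, 216, 214, 209, 203, 198, 185, 174, 163, 145, 132, 148, 166, 177, 182, 185, 188, 192, 192, 191, 188, 186, 185]
265 [170, 168, 167, 171, 177, 186, 192, 190, 185, 178, 166, 133, 107, 97, 93, 86, 87, 100, 114, 129, 142, 152, 159, 166, 168, 165, 173, 181, 183, 182, 184, 185, 181, 174, 166, 155, 141, 143, 158, 166, 168, 170, 171, 170, 167, 165, 160, 158, 163, 175]
278 [170, 169, 159, 148, 146, 154, 161, 162, 157, 154, 160, 158, 127, 92, 77, 75, 83, 103, 119, 132, 145, 155, 162, 169, 174, 177, 181, 184, 185, 183, 181, 180, 178, 171, 161, 147, 134, 132, 147, 152, 147, 141, 142, 150, 159, 162, 165, 164, 169, 177]
```

```bash
python3 go.py 434 287.5 40 93.5 4
```

```text
n 4 from [432.2 300.6 198.4] dist 159.0
-0.008 0.001 0.099 -0.000 0.000 -0.001
-0.008 0.001 0.099 -0.000 0.000 -0.001
-0.008 0.001 0.099 -0.000 0.000 -0.001
-0.008 0.001 0.099 -0.000 0.000 -0.001
```

```bash
python3 -m handwheel '[-0.008,0.001,0.099,0,0,-0.001,-1, -0.008,0.001,0.099,0,0,-0.001,-1, -0.008,0.001,0.099,0,0,-0.001,-1, -0.008,0.001,0.099,0,0,-0.001,-1, 0,0,0,0,0,0,-1, 0,0,0,0,0,0,-1]' 80; python3 go.py 434 287.5 3 93.5 2
```

```text
time: 8.48
eef_pos: [435.6, 289.1, 42.1]
eef_rot: [0.0, 0.687, 0.727, 0.001]
force: [0.0, 0.3, 0.4]
width: 85.0
grasp_force: 0.0
n 2 from [435.6 289.1  42.1] dist 39.2
-0.002 -0.002 0.049 0.000 -0.000 -0.001
-0.002 -0.002 0.049 0.000 -0.000 -0.001
```

```bash
python3 -m handwheel '[-0.002,-0.002,0.049,0,0,0,-1, -0.002,-0.002,0.049,0,0,0,-1, 0,0,0,0,0,0,-1, 0,0,0,0,0,0,0.4, 0,0,0,0,0,0,1, 0,0,0,0,0,0,1, 0,0,0,0,0,0,1, 0,0,0,0,0,0,1]' 80
```

```text
time: 9.48
eef_pos: [433.5, 287.6, 2.4]
eef_rot: [0.0, 0.686, 0.727, 0.001]
force: [-0.8, 0.3, 5.0]
width: 21.6
grasp_force: 78.2
```

```bash
python3 -m handwheel '[0,0,-0.02,0,0,0,1, 0,0,-0.04,0,0,0,1, 0,0,-0.08,0,0,0,1, 0,0,-0.1,0,0,0,1, 0,0,-0.1,0,0,0,1, 0,0,-0.05,0,0,0,1, 0,0,0,0,0,0,1, 0,0,0,0,0,0,1]'
python3 - <<'E'
from h import *
from plant import arm
s=arm.state(); r=arm.get_image("wrist"); pickle.dump((s,r),open("w5.pkl","wb"))
print(s["eef_pos"],s["width"],s["ft_torque"])
a=arm.get_image("side"); pickle.dump(a,open("s5.pkl","wb")); c=a["image"][130:260,170:360,::-1]
w=r["image"][:,:,::-1]
cv2.imwrite("pics/w5.png",np.hstack([cv2.resize(w,(440,330)),cv2.resize(c,(360,330),interpolation=cv2.INTER_CUBIC)]))
E
```

```text
time: 10.48
eef_pos: [432.0, 286.8, 155.7]
eef_rot: [-0.0, 0.686, 0.727, -0.001]
force: [0.1, -0.2, -6.2]
width: 21.4
grasp_force: 78.9
[431.96669806 286.82117424 155.72722666] 21.381205359920962 [-0.03465619 -0.02277218  0.01424963]
```

View pics/w5.png

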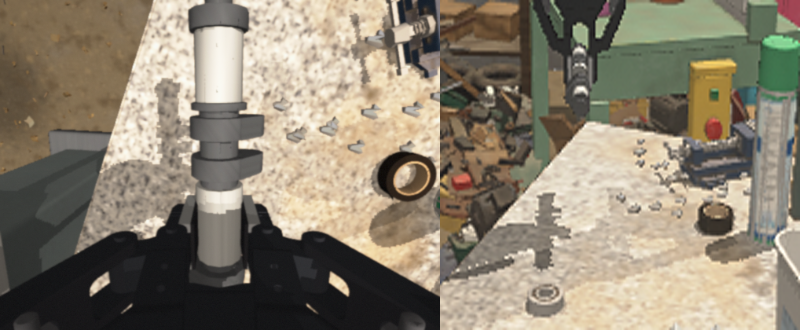

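The camshaft is held level, with its flange end at +y. Checking the grasp offset against the wrist picture: journal_a spans about v 29–103 in the 440-wide panel.

```bash
python3 - <<'E'
from h import *
np.set_printoptions(precision=1,suppress=True)
s,r=pickle.load(open("w5.pkl","rb")); M=r["mount"]
g=r["image"].mean(2).astype(int)
print(g[20:150:2,278].tolist())
print(g[80,230:330].tolist()); print(g[200,230:330].tolist())
for x in (20,60,90,98):
  for z in (-12,-23): print(x,z,proj(r,[x,0,z],M),proj(r,[x,11,-12],M),proj(r,[x,-11,-12],M))
E
python3 go.py 574 -173.5 160 91.3 11
```

```text
[120, 120, 121, 121, 122, 109, 71, 223, 242, 242, 242, 243, 242, 243, 243, 243, 243, 243, 244, 243, 243, 244, 244, 244, 244, 245, 245, 245, 245, 245, 245, 245, 245, 245, 246, 246, 246, 246, 246, 246, 246, 246, 247, 246, 247, 246, 247, 247, 245, 247, 247, 247, 247, 248, 247, 219, 110, 123, 123, 122, 119, 98, 108, 120, 119]
[240, 241, 243, 244, 245, 243, 239, 234, 227, 224, 223, 225, 230, 235, 238, 240, 235, 186, 126, 126, 141, 150, 157, 164, 171, 178, 186, 191, 196, 203, 208, 213, 216, 219, 221, 224, 226, 229, 231, 233, 235, 237, 238, 240, 241, 242, 243, 245, 245, 245, 245, 245, 244, 244, 243, 242, 241, 240, 239, 238, 237, 235, 234, 232, 230, 229, 227, 224, 220, 216, 212, 208, 201, 196, 190, 185, 174, 158, 154, 196, 225, 234, 236, 239, 242, 244, 246, 248, 249, 247, 244, 238, 232, 222, 206, 188, 179, 188, 204, 213]
[153, 163, 192, 207, 204, 194, 185, 183, 184, 189, 202, 204, 168, 110, 65, 55, 54, 52, 51, 49, 49, 48, 48, 48, 47, 48, 48, 52, 58, 60, 68, 76, 83, 87, 93, 100, 103, 104, 105, 106, 109, 111, 112, 111, 114, 116, 116, 118, 118, 114, 115, 115, 117, 116, 114, 114, 113, 112, 110, 
[... 331 characters left out ...]
128.1] [307.6 126.9] [247.6 126.9]
90 -12 [277.5  37.4] [309.5  37.4] [245.6  37.4]
90 -23 [277.5  30. ] [309.5  37.4] [245.6  37.4]
98 -12 [277.5  11.6] [310.1  11.6] [245.   11.6]
98 -23 [277.4   1.4] [310.1  11.6] [245.   11.6]
n 11 from [431.8 286.7 155.2] dist 481.7
-0.106 0.026 -0.001 -0.000 0.000 0.001
-0.106 0.027 -0.001 -0.000 0.000 0.001
-0.106 0.027 -0.001 -0.000 0.000 0.001
-0.106 0.027 -0.001 -0.000 0.000 0.001
-0.106 0.028 -0.001 -0.000 0.000 0.001
-0.106 0.028 -0.001 -0.000 0.000 0.001
-0.106 0.028 -0.001 -0.000 0.000 0.001
-0.106 0.029 -0.001 -0.000 0.000 0.001
-0.106 0.029 -0.001 -0.000 0.000 0.001
-0.105 0.029 -0.001 -0.000 0.000 0.001
-0.105 0.030 -0.001 -0.000 0.000 0.001
```

```bash
python3 - <<'E'
from h import *
s,r=pickle.load(open("w1.pkl","rb")); P=wpose(s,r)
for z in (60,100,140): print(ray(r,405/1.4,138/1.4,z,P),ray(r,130/1.4,153/1.4,z,P),ray(r,280/1.4,125/1.4,z,P))
E
python3 go.py 574 -172.5 160 88.7 11
```

```text
[ 673.20656061 -207.68575892   60.        ] [670.98282997  13.86126886  60.        ] [ 687.22370814 -108.89674187   60.        ]
[ 671.58169541 -206.44869356  100.        ] [669.57489224  -6.51383192 100.        ] [ 684.23145416 -117.29665819  100.        ]
[ 669.95683022 -205.21162819  140.        ] [668.16695452 -26.88893269 140.        ] [ 681.23920018 -125.69657451  140.        ]
n 11 from [431.8 286.7 155.2] dist 480.7
-0.106 0.026 -0.001 -0.000 0.000 0.002
-0.106 0.027 -0.001 -0.000 0.000 0.002
-0.106 0.028 -0.001 -0.000 0.000 0.002
-0.105 0.029 -0.001 -0.000 0.000 0.002
-0.105 0.029 -0.001 -0.000 0.000 0.002
-0.105 0.030 -0.001 -0.000 0.000 0.002
-0.105 0.031 -0.001 -0.000 0.000 0.002
-0.105 0.032 -0.001 -0.000 0.000 0.002
-0.104 0.032 -0.001 -0.000 0.000 0.002
-0.104 0.033 -0.001 -0.000 0.000 0.002
-0.104 0.034 -0.001 -0.000 0.000 0.002
```

```bash
python3 -m handwheel '[-0.05,0.013,-0.001,0,0,0.002,1, -0.1,0.026,-0.001,0,0,0.002,1, -0.106,0.028,-0.001,0,0,0.002,1, -0.106,0.029,-0.001,0,0,0.002,1, -0.106,0.029,-0.001,0,0,0.002,1, -0.106,0.03,-0.001,0,0,0.002,1, -0.106,0.031,-0.001,0,0,0.002,1, -0.105,0.032,-0.001,0,0,0.002,1]'
python3 -m handwheel '[-0.104,0.032,-0.001,0,0,0.002,1, -0.104,0.033,-0.001,0,0,0.003,1, -0.1,0.034,-0.001,0,0,0.003,1, -0.05,0.015,0,0,0,0.002,1, 0,0,0,0,0,0,1, 0,0,0,0,0,0,1, 0,0,0,0,0,0,1]'; python3 go.py 574 -172.5 100 88.7 2
```

```text
time: 11.58
eef_pos: [530.4, -24.8, 158.9]
eef_rot: [-0.001, 0.705, 0.71, -0.001]
force: [0.5, 0.1, -5.3]
width: 21.4
grasp_force: 78.9
time: 12.45
eef_pos: [575.9, -165.6, 161.6]
eef_rot: [-0.0, 0.715, 0.699, 0.0]
force: [-0.7, 0.1, -5.8]
width: 21.3
grasp_force: 79.0
n 2 from [ 575.9 -165.6  161.6] dist 62.0
-0.009 -0.002 0.077 -0.000 -0.000 0.000
-0.009 -0.002 0.077 -0.000 -0.000 0.000
```

```bash
python3 -m handwheel '[-0.009,-0.002,0.05,0,0,0,1, -0.009,-0.002,0.05,0,0,0,1, 0,0,0.05,0,0,0,1, 0,0,0,0,0,0,1, 0,0,0,0,0,0,1]'
python3 - <<'E'
from h import *
from plant import arm
s=arm.state(); r=arm.get_image("wrist"); pickle.dump((s,r),open("w6.pkl","wb"))
print(s["eef_pos"],s["eef_rot"])
a=arm.get_image("side"); c=a["image"][230:400,240:370,::-1]
w=r["image"][:,:,::-1]
cv2.imwrite("pics/w6.png",np.hstack([cv2.resize(w,(440,330)),cv2.resize(c,(252,330),interpolation=cv2.INTER_CUBIC)]))
E
```

```text
time: 13.08
eef_pos: [574.9, -173.6, 102.9]
eef_rot: [0.001, 0.715, 0.699, 0.0]
force: [-0.2, -0.7, -5.5]
width: 21.2
grasp_force: 79.0
[ 574.88890061 -173.62897387  102.88914028] [7.53203803e-04 7.15174222e-01 6.98945747e-01 3.27913319e-04]
```

View pics/w6.png

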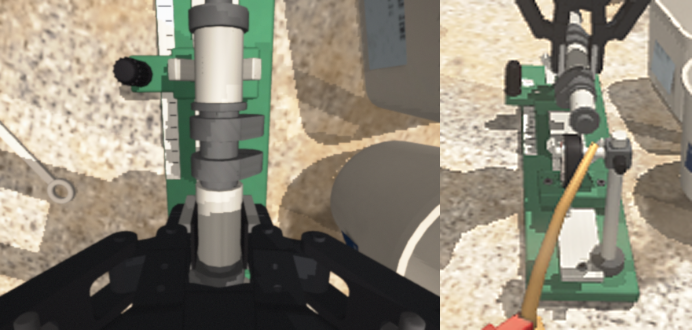

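The camshaft hovers over the rests. The sliding rest's V tips are at about (170,69) and (262,69) in the wrist panel, with the shaft at u≈218.

```bash
python3 - <<'E'
from h import *
np.set_printoptions(precision=1,suppress=True)
s,r=pickle.load(open("w6.pkl","rb")); P=wpose(s,r); k=440/560
for u,v in [(168,58),(168,81),(262,58),(262,81)]: print(ray(r,u/k,v/k,82,P))
T=np.eye(4);T[:3,:3]=quat(s["eef_rot"]).as_matrix();T[:3,3]=s["eef_pos"]
for x in (75,-75): print("journal",(T@[x-1,0,-11.5,1])[:3])
g=r["image"].mean(2).astype(int); print(g[60:115:1,232].tolist())
print(g[88,205:250].tolist(),g[88,305:345].tolist())
E
python3 go.py 573.7 -173 67 88.7 3
```

```text
[548.7 -91.3  82. ]
[ 547.9 -103.6   82. ]
[601.4 -92.5  82. ]
[ 601.7 -104.8   82. ]
journal [576.6 -99.6 114.3]
journal [ 573.1 -249.6  114.4]
[96, 94, 102, 109, 111, 114, 113, 112, 110, 100, 76, 63, 64, 68, 85, 108, 115, 115, 117, 117, 117, 120, 120, 121, 119, 119, 118, 119, 118, 118, 120, 119, 118, 117, 115, 116, 117, 115, 114, 112, 107, 95, 78, 68, 64, 63, 63, 62, 64, 62, 61, 61, 62, 63, 63]
[111, 112, 107, 86, 68, 65, 65, 66, 93, 141, 159, 161, 163, 166, 167, 172, 178, 198, 223, 227, 218, 212, 211, 201, 161, 127, 118, 118, 118, 118, 118, 119, 118, 118, 119, 118, 118, 117, 117, 118, 117, 114, 101, 96, 106] [180, 172, 154, 140, 146, 160, 166, 166, 167, 167, 166, 168, 167, 167, 169, 183, 219, 232, 226, 216, 213, 210, 208, 207, 205, 204, 197, 160, 125, 116, 116, 117, 118, 117, 118, 118, 118, 117, 111, 103]
n 3 from [ 575.3 -174.1  103.5] dist 36.6
0.001 -0.001 0.030 0.000 0.000 -0.000
0.001 -0.001 0.030 0.000 0.000 -0.000
0.001 -0.001 0.030 0.000 0.000 -0.000
```

```bash
python3 -m handwheel '[0.001,-0.001,0.03,0,0,0,1, 0.001,-0.001,0.025,0,0,0,1, 0.001,-0.001,0.02,0,0,0,1, 0,0,0.01,0,0,0,1, 0,0,0,0,0,0,1, 0,0,0,0,0,0,1]'
```

```text
time: 13.92
eef_pos: [573.5, -172.9, 68.2]
eef_rot: [0.0, 0.715, 0.699, 0.0]
force: [-0.1, -0.7, -5.8]
width: 21.2
grasp_force: 79.0
```

```bash
for i in 1; do python3 -m handwheel '[0,0,0.004,0,0,0,1, 0,0,0.004,0,0,0,1, 0,0,0,0,0,0,1]'; done; python3 -m handwheel '[0,0,0.003,0,0,0,1, 0,0,0,0,0,0,1]'
```

```text
time: 14.3
eef_pos: [573.1, -172.7, 64.4]
eef_rot: [-0.0, 0.715, 0.699, -0.0]
force: [-1.0, -0.4, -6.5]
width: 21.2
grasp_force: 79.0
time: 14.55
eef_pos: [573.2, -172.8, 64.0]
eef_rot: [0.0, 0.715, 0.699, 0.0]
force: [-0.9, -0.1, -2.6]
width: 21.8
grasp_force: 79.5
```

```bash
python3 -m handwheel '[0,0,0.0025,0,0,0,1, 0,0,0,0,0,0,1]' 20; python3 -m handwheel '[0,0,0,0,0,0,1, 0,0,0,0,0,0,1]' 20
```

```text
time: 14.8
eef_pos: [573.3, -172.9, 63.9]
eef_rot: [0.0, 0.715, 0.699, 0.0]
force: [-4.6, 0.8, 4.6]
width: 21.1
grasp_force: 80.2
time: 15.05
eef_pos: [573.3, -172.8, 63.8]
eef_rot: [0.0, 0.715, 0.699, 0.0]
force: [-5.5, 1.8, 5.3]
width: 21.0
grasp_force: 80.2
```

```bash
python3 -m handwheel '[0,-0.0015,0,0,0,0,1, 0,0,0,0,0,0,1]' 20; python3 -m handwheel '[0,0,0,0,0,0,0.4, 0,0,0,0,0,0,0.2, 0,0,0,0,0,0,0, 0,0,0,0,0,0,-0.5, 0,0,0,0,0,0,-1, 0,0,0,0,0,0,-1, 0,0,0,0,0,0,-1]'
```

```text
time: 15.3
eef_pos: [573.3, -172.8, 63.8]
eef_rot: [0.001, 0.715, 0.699, 0.001]
force: [-3.9, 1.9, 6.0]
width: 21.6
grasp_force: 80.4
time: 16.18
eef_pos: [572.6, -172.8, 62.4]
eef_rot: [0.0, 0.715, 0.699, 0.0]
force: [-0.7, -0.5, -0.8]
width: 85.6
grasp_force: 0.0
```

Released. Rise straight up and check.

```bash
python3 -m handwheel '[0,0,-0.04,0,0,0,-1, 0,0,-0.1,0,0,0,-1, 0,0,-0.15,0,0,0,-1, 0,0,-0.15,0,0,0,-1, 0,0,-0.1,0,0,0,-1, 0,0,0,0,0,0,-1, 0,0,0,0,0,0,-1]'
python3 - <<'E'
from h import *
from plant import arm
s=arm.state(); r=arm.get_image("wrist"); pickle.dump((s,r),open("w7.pkl","wb"))
print(s["eef_pos"])
a=arm.get_image("side"); c=a["image"][230:400,240:370,::-1]
cv2.imwrite("pics/w7.png",np.hstack([cv2.resize(r["image"][:,:,::-1],(480,360)),cv2.resize(c,(275,360),interpolation=cv2.INTER_CUBIC)]))
P=wpose(s,r); k=480/560
for n,p in dict(a=(575.3,-98,75),b=(572,-248,75)).items(): print(n,proj(r,p,P)*k)
E
```

```text
time: 17.05
eef_pos: [572.4, -172.7, 278.3]
eef_rot: [-0.0, 0.715, 0.699, -0.0]
force: [-0.4, -0.0, -0.4]
width: 85.5
grasp_force: 0.0
[ 572.35796642 -172.67221485  278.34684079]
a [239.34149387  88.51545805]
b [239.49643056 215.08202078]
```

View pics/w7.png

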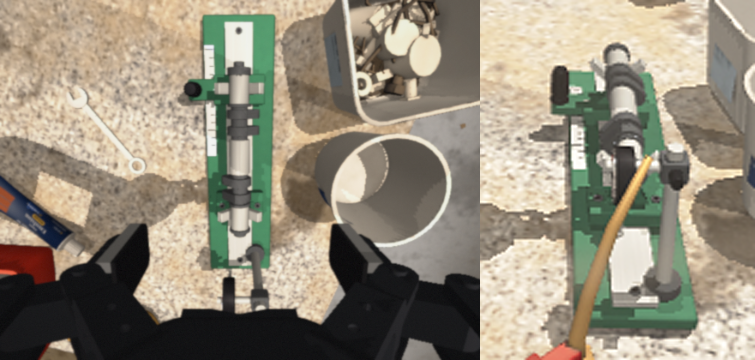

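The camshaft lies in both Vs: the rests at v≈88 and v≈214 match the predicted seats (88.5, 215), and the collars sit either side of each rest. The bystanders are clear, so I'm handing in.

```bash
python3 -c "
from plant import arm;print(arm.finish_job())"
```

```text
the job is handed in; nothing more can be done
None
```

I set the rests about 150 mm apart and laid the camshaft gently in both Vs, left the bearing, spanner and tape alone, and handed the job in at about 17 s; no verdict came back.

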